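# Square a stack of drilling blanks in the jig and lock it with the keeper

## Robot

A 6-joint arm with a two-finger parallel gripper is mounted at the origin on the work surface. World frame = base frame: x ahead of the robot, y to its left, z up, the work surface at z = 0. Lengths are in m, angles in rad, forces in N, time in s.
With the tool pointing down it reaches from about 0.3 to 0.775 m from the base axis. Payload 14.6 kg.
Tool frame: the origin (TCP) lies midway between the tips of the shut fingers; the grasp point (between the pads) lies 19 mm behind it; z points along the fingers, y is the line along which they close (so a half turn about z gives the same grasp; the last joint's range is limited). The gripper opens to 94 mm and grips with 3 to 60 N. Pads are 16 mm wide; open, the fingers measure 119 mm over their backs; the gripper's body (75 mm by 177 mm) begins 78 mm behind the grasp point.
Start: joints at [1.242, 0.3, 1.521, -0, 1.321, -0.067], TCP at [0.142, 0.531, 0.205] pointing down, gripper open.
Joint ranges: [-3.03, 3.03], [-0.79, 2.21], [0.23, 2.52], [-1.04, 4.18], [0, 3.07], [-2.55, 2.55]. Speed limits (rad/s): [2.22, 2.22, 2.57, 3.14, 3.14, 3.14].

## Interface

Orientations are given as [roll, pitch, yaw] about the fixed x, y, z axes, in that order (R = Rz(yaw) Ry(pitch) Rx(roll)).
In Python, from station import telemetry, optics, ctrl gives the robot as it stands.
- The arm moves only by the tool carry_out, never from a script. Its argument "plan" is a list that holds one entry, the list of rows, each a list of 7 numbers: the shift along the tool's x, y, z in mm, then the turn, a rotation vector about the tool's x, y, z in rad, then the finger opening in mm, from 0 to 94. A call has 1 to 20 rows; each row shifts and turns the commanded pose from where the row before left it, along the tool's axes as they then stand; what a row does not reach is not made up. A row lasts 1/12 s, in which the tool goes at most 41.7 mm and 7.16 degrees, less where a joint would pass 70% of its speed; a pose out of reach is approached as far as the arm can. A call with a gripper value outside its range is refused whole. The fingers move at their own pace and stop on an object; "squeeze" is the grip in N (left out, the last holds). Time passes only in rows, so rows that do not move let the fingers close. It gives the time, the measured TCP pose, the force, the opening and the grip force at its end, in the units of the state.
- telemetry.get_obs(): the state, without advancing time (a new reading comes with each control period).
- optics.camera(name): name is "scene" or "top" or "wrist"; returns a dict with "pixels" (420x560x3 uint8, red, green, blue), "intrinsics" (3x3 intrinsics, pixels), "origin" and "rotation" of the camera in the world. Camera axes: x right, y down, z forward; pixel columns grow to the right and rows downward; lengths in m; the calibration is good to about 2 mm. A picture is of the moment at which its call begins. There is no depth.
- ctrl.hand_in(): hands the job in; it is judged then, once.
The state is a dict: "time_s": time; "qpos": joint angles; "joint_vel": joint speeds; "tau": joint torques, N m; "ee_pos": TCP position; "eef_rot": TCP orientation; "force": force on the tool from outside, world axes, zero at the start; "moment": the same for the moment, N m; "grip_width": finger opening in m; "grip_force": force on a finger pad.
Only numpy, scipy, OpenCV 4.12 (cv2) and the standard library are available. Lean on these libraries where they do the work, as an engineer would, in place of code of your own. Each camera call takes 0.05 s, during which the arm holds its last target. There are 200 camera calls.

## Task

Square up the ragged stack of four aluminium plates in the drilling jig: tap their open edges gently until all four lie with their edges aligned, tight against both the side fence and the end stop (feel for the stop, it is clamped at a different place each time). Then set the steel keeper with the grip rib into the pocket beside the stack and press it fully home, shoulders flush with the top plate. Leave the stack square, let go of everything, and do not disturb the other things on the trolley.

Things in the scene. Friction and masses are not known exactly. Their poses are not given: they have to be found in the camera images.
- jig: Drilling jig fixed to the trolley: steel base 190 x 150 x 16 mm (x, y, z); origin: centre of its underside. Plates lie on its top face. Two dark rigid fences 15 mm thick, 34 mm tall: side fence at +y; end stop at +x, clamped where it was last set, its inner face (y -17 to +43 mm) anywhere from x = +49 to +73 mm. Its place is not reported: feel for it. Open at -x and -y.
- side_fence (a point): Middle of the foot of the side fence's inner face, at x = 0, y = +50, z = +16 mm in the jig's frame. The face runs along jig x from -65 to +65 mm and looks to jig -y. Axes as the jig's.
- pocket (a point): Centre of the mouth of the jig's pocket, at x = +10, y = -32, z = +16 mm in the jig's frame: a blind rectangular pocket 72 mm (jig x) by 22 mm (jig y), 8 mm deep, mouth edges chamfered 1 mm. While plates stick out over it the keeper cannot go in. Axes as the jig's.
- plate1: Oiled aluminium plate 110 x 70 x 6 mm, about 125 g, number 1 of 4 from the bottom. Origin: centre of its underside. Slides easily. Against the side fence its origin is at y = +15 mm in the jig's frame, its free edge at y = -20 mm; against the end stop its origin is 55 mm short of the stop's face. Starts 8 to 18 mm off the side fence, 10 to 48 mm off the stop, turned up to 7 degrees.
- plate2: Oiled aluminium plate 110 x 70 x 6 mm, about 125 g, number 2 of 4 from the bottom. Origin: centre of its underside. Slides easily. Against the side fence its origin is at y = +15 mm in the jig's frame, its free edge at y = -20 mm; against the end stop its origin is 55 mm short of the stop's face. Starts 8 to 18 mm off the side fence, 10 to 48 mm off the stop, turned up to 7 degrees.
- plate3: Oiled aluminium plate 110 x 70 x 6 mm, about 125 g, number 3 of 4 from the bottom. Origin: centre of its underside. Slides easily. Against the side fence its origin is at y = +15 mm in the jig's frame, its free edge at y = -20 mm; against the end stop its origin is 55 mm short of the stop's face. Starts 8 to 18 mm off the side fence, 10 to 48 mm off the stop, turned up to 7 degrees.
- plate4: Oiled aluminium plate 110 x 70 x 6 mm, about 125 g, number 4 of 4 from the bottom. Origin: centre of its underside. Slides easily. Against the side fence its origin is at y = +15 mm in the jig's frame, its free edge at y = -20 mm; against the end stop its origin is 55 mm short of the stop's face. Starts 8 to 18 mm off the side fence, 10 to 48 mm off the stop, turned up to 7 degrees.
- keeper: Loose steel keeper, about 250 g: a block 70 x 20 mm (x, y), 32 mm high to its shoulders, the lowest 6 mm tapering to 66 x 16 mm. On top a grip rib 44 mm long (x), 14 mm wide (y), 28 mm high: grip it across y. Origin: centre of the underside. Starts standing on the trolley right of the jig.
- rib (a point): Centre of the top of the keeper's grip rib, 60 mm above the keeper's underside. Home in the pocket (1 mm play all round; keeper x along jig x, either way round) the keeper's underside is 8 mm above the jig's origin, its shoulders level with the top of the stack and this point 68 mm above the jig's origin.
- spare_block: bystander: plain steel block 70 x 30 x 32 mm without a rib, origin centre of underside
- collar: bystander: steel ring, 56 mm outside, 32 mm inside, 22 mm high, origin centre of underside
- screwdriver: bystander: screwdriver with black handle lying along its x
- wrench: bystander: steel wrench lying along its x
- oil_can: bystander: closed can 54 mm across, 150 mm high, standing, origin centre of underside
- battery: bystander: black and yellow tool battery 75 x 60 x 56 mm, origin centre of underside
Not all that is in view belongs to the job. What is shaped like the keeper but green or red is not meant.

How it is judged:
On the way, in this order (a step that is already met when the one before it is completed fails the run):
1. all four plates square against the side fence and the end stop (within 2 mm and 0.03 rad) (x of each of plate1, plate2, plate3, plate4 in the frame of end_stop above -0.057 m and y of each of plate1, plate2, plate3, plate4 in the frame of jig above 0.013 m and angle between the x axis of each of plate1, plate2, plate3, plate4 and the x axis of jig, either way round below 0.03 rad and z of each of plate1, plate2, plate3, plate4 in the frame of jig below 0.0365 m), for 0.2 s.
2. the keeper down in the pocket, shoulders flush with the stack (within 1.5 mm) (z of keeper in the frame of jig below 0.0095 m and horizontal distance between keeper and pocket below 0.003 m and angle between keeper's own z axis and vertical below 0.04 rad and angle between the x axis of keeper and the x axis of jig, either way round below 0.06 rad), for 0.2 s.
At the end, for the whole second after the job is handed in: All four plates lie within 2 mm of touching both the side fence and the end stop, within 0.03 rad of the jig's direction; the keeper stands upright in the pocket (3 mm, 0.06 rad), its underside within 1.5 mm of the pocket's floor; everything released and at rest (all of step 1 and all of step 2 and linear speed of each of keeper, plate1, plate2, plate3, plate4 below 0.01 m/s).
It fails at once if a plate is hit or pressed by the fingers with more than 30 N (contact force between the fingers and plate1 above 30 N or contact force between the fingers and plate2 above 30 N or contact force between the fingers and plate3 above 30 N or contact force between the fingers and plate4 above 30 N).
It fails at once if a bystander is moved by more than 30 mm (distance of any of spare_block, collar, screwdriver, wrench, oil_can, battery from where it was at the start of the episode above 0.03 m).
It also fails if it takes over 72 s, if anything falls off the work surface, if the arm or the gripper's body presses on something with over 40 N, if the wrist force passes 120 N, or if a joint passes its speed limit or range.

## Working session

There is one attempt and no reset: what is moved stays moved. The work goes in short steps, Python scripts to look and compute and a tool call to move; the robot and the scene stay as the last step left them, time stands still between calls to the robot, and variables do not carry over. Pictures are saved under pics/ and viewed, at most 10 in all, crops included, and the job is handed in when it is done.

Besides the shell and the picture viewer there is one more tool, called after ">>>" as name(argument=value, ...), one argument or row to a line, values as JSON. carry_out: Moves the arm, as the interface text tells. Its arguments: {"type":"object","properties":{"plan":{"type":"array","items":{"type":"array","items":{"type":"array","items":{"type":"number"}}}},"squeeze":{"type":"number"}},"required":["plan"]}

```bash
mkdir -p pics && cat > h.py <<'E'
import numpy as np,cv2
from station import telemetry,optics,ctrl
def snap(n,f):
    c=optics.camera(n);cv2.imwrite('pics/'+f,c['pixels'][:,:,::-1]);np.savez('pics/'+f[:-4]+'.npz',**c);return c
def p2w(c,u,v,z):
    K=np.array(c['intrinsics']);R=np.array(c['rotation']);o=np.array(c['origin'])
    d=R@np.linalg.inv(K)@np.array([u,v,1.]);return o+d*(z-o[2])/d[2]
def w2p(c,p):
    K=np.array(c['intrinsics']);R=np.array(c['rotation']);o=np.array(c['origin'])
    q=K@(R.T@(np.array(p)-o));return q[:2]/q[2]
E
python3 - <<'E'
from h import *
for n in('top','scene'):
    c=snap(n,n+'0.png');print(c['intrinsics'],c['origin'],c['rotation'])
print(telemetry.get_obs())
E
```

```text
[[454.75582506   0.         283.77218835]
 [  0.         454.75582506 216.13434465]
 [  0.           0.           1.        ]] [ 4.14903436e-01 -1.13726014e-03  1.39868258e+00] [-3.02246954e+00  2.40402825e-03 -1.57310838e+00]
[[431.41420924   0.         285.36130797]
 [  0.         431.41420924 214.78689302]
 [  0.           0.           1.        ]] [ 1.07225794 -0.52637401  0.93480609] [-2.45645017 -0.01846053  0.75843047]
{'time_s': 0.1, 'qpos': array([ 1.24239935e+00,  3.00405238e-01,  1.52152248e+00,  3.75974520e-05,
        1.32067737e+00, -6.65991893e-02]), 'joint_vel': array([ 0.00035415, -0.00032552, -0.00384852,  0.00061758,  0.00011167,
        0.00074165]), 'tau': array([ 4.07457683e-04, -5.32643831e+01, -3.53274000e+01,  7.08956877e-02,
        2.35681218e-02, -5.64030188e-05]), 'ee_pos': array([0.14226791, 0.5310425 , 0.20494724]), 'eef_rot': array([-3.14058489e+00, -1.03714968e-04,  2.87978549e+00]), 'force': array([-0.64635881,  0.0549731 ,  0.20127224]), 'moment': array([ 0.02468557, -0.03260241, -0.01028338]), 'grip_force': 0.0, 'grip_width': 0.094063992983755}
```

View pics/top0.png

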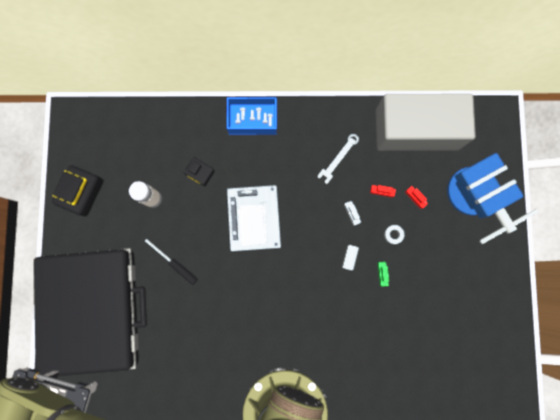

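View pics/scene0.png

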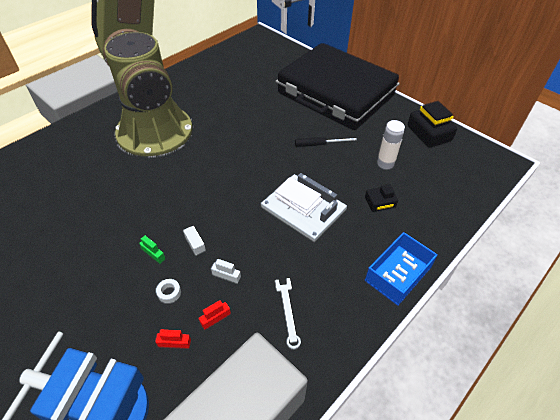

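Top view: the jig is at about (254,218), with the side fence on its left (+y) and the end stop at its top (+x). The ribbed steel keeper is at (352,212) and the plain spare block at (350,257). I'll enlarge both areas next.

```bash
python3 - <<'E'
s=open('h.py').read().replace("R=np.array(c['rotation'])","R=Rot.from_euler('xyz',c['rotation']).as_matrix()").replace("import numpy as np,cv2","import numpy as np,cv2\nfrom scipy.spatial.transform import Rotation as Rot")
open('h.py','w').write(s)
E
python3 - <<'E'
from h import *
c=dict(np.load('pics/top0.npz'))
a=c['pixels'][175:265,215:295,::-1];b=c['pixels'][190:280,330:400,::-1]
A=cv2.resize(a,None,fx=6,fy=6,interpolation=cv2.INTER_CUBIC);B=cv2.resize(b,None,fx=4,fy=4,interpolation=cv2.INTER_CUBIC)
im=np.zeros((540,765,3),np.uint8);im[:,:480]=A;im[:360,485:765]=B
cv2.imwrite('pics/crop0.png',im)
for u,v,z in[(254,218,.016),(352,212,.06),(350,257,.032),(285,400,0)]:print(p2w(c,u,v,z))
E
```

```text
[0.57488922 0.0929556  0.016     ]
[ 0.58696502 -0.20074367  0.06      ]
[ 0.45476878 -0.19619903  0.032     ]
[ 0.03517757 -0.00052458  0.        ]
```

View pics/crop0.png

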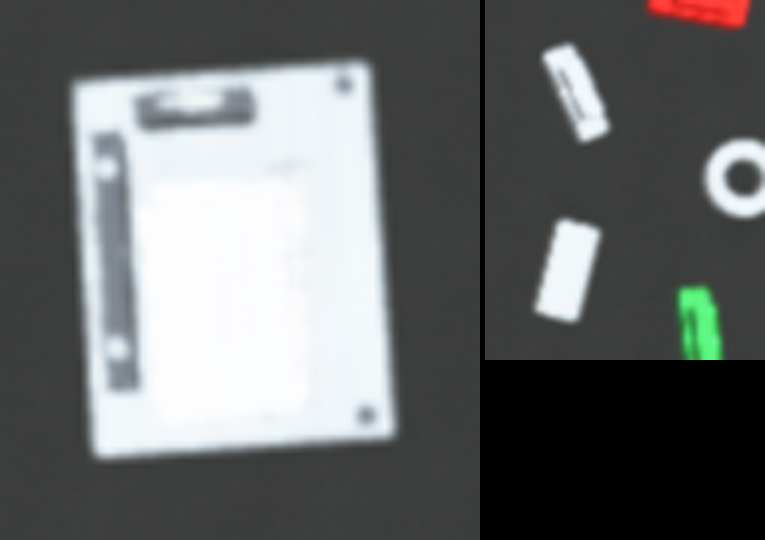

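```bash
python3 - <<'E'
from h import *
c=dict(np.load('pics/top0.npz'))
def cr(x,y,s,ox,oy):return (x+.5)/s-.5+ox,(y+.5)/s-.5+oy
P=[p2w(c,*cr(x,y,6,215,175),.016) for x,y in[(73,82),(370,62),(397,437),(95,458)]]
for i in range(4):print(P[i],np.linalg.norm(P[i]-P[i-1]))
print('jig',np.mean(P,0),np.arctan2(*(P[0]+P[1]-P[2]-P[3])[1::-1]))
Q=[p2w(c,*cr(x-485,y,4,330,190),.032) for x,y in[(543,55),(570,43),(610,130),(584,142)]]
for i in range(4):print(Q[i],np.linalg.norm(Q[i]-Q[i-1]))
print('keeper',np.mean(Q,0),np.arctan2(*(Q[0]+Q[1]-Q[2]-Q[3])[1::-1]))
E
```

```text
[0.66752068 0.17756206 0.016     ] 0.1934987630833443
[0.677543  0.0248059 0.016    ] 0.15308458988271612
[0.48473801 0.01120448 0.016     ] 0.19328415077103417
[0.47449786 0.16399883 0.016     ] 0.1531371021442857
jig [0.57607489 0.09439282 0.016     ] 0.070290149063742
[ 0.61702627 -0.18155054  0.032     ] 0.07277303888196263
[ 0.626182   -0.20221887  0.032     ] 0.022605470110871533
[ 0.55965802 -0.23109727  0.032     ] 0.07252173229500357
[ 0.55060312 -0.21128067  0.032     ] 0.021787359664514026
keeper [ 0.58836735 -0.20653684  0.032     ] 0.41521117140987907
```

>>> carry_out(
  plan=[
    [[-31,-21,-4,0,0,0,94],[-31,-21,-4,0,0,0,94],[-31,-21,-4,0,0,0,94],[-31,-21,-4,0,0,0,94],[-31,-21,-4,0,0,0,94],[-31,-21,-4,0,0,0,94],[-31,-21,-4,0,0,0,94],[-31,-21,-4,0,0,0,94],[-31,-21,-4,0,0,0,94],[-31,-21,-4,0,0,0,94],[-31,-21,-4,0,0,0,94],[-31,-21,-4,0,0,0,94],[-31,-21,-4,0,0,0,94],[-31,-21,-4,0,0,0,94],[-31,-21,-4,0,0,0,94],[-31,-21,-4,0,0,0,94],[-31,-21,-4,0,0,0,94],[0,0,0,0,0,0.113,60],[0,0,0,0,0,0.113,60],[0,0,0,0,0,0.113,60]],
  ],
)

```text
time_s: 1.77
ee_pos: [0.5592, 0.0493, 0.2728]
eef_rot: [-3.141, -0.001, 2.534]
force: [0.2, 1.3, -0.4]
grip_width: 0.0772
grip_force: 0.0
```

>>> carry_out(
  plan=[
    [[0,0,0,0,0,0.113,60],[0,0,0,0,0,0.113,60],[0,0,0,0,0,0.113,60],[0,0,0,0,0,0.113,60],[0,0,0,0,0,0.113,60],[0,0,0,0,0,0.113,60],[0,0,0,0,0,0.113,60],[0,0,0,0,0,0.112,60],[0,0,0,0,0,0,60],[0,0,0,0,0,0,60]],
  ],
)

```text
time_s: 2.6
ee_pos: [0.5589, 0.05, 0.2732]
eef_rot: [-3.141, -0.0, 1.641]
force: [-0.0, -1.3, -0.6]
grip_width: 0.0601
grip_force: 0.0
```

```bash
python3 - <<'E'
from h import *
c=snap('wrist','w1.png');print(c['intrinsics'],c['origin'],c['rotation'])
o=telemetry.get_obs();print(o['time_s'],o['ee_pos'],o['eef_rot'],o['grip_width'],o['force'],o['qpos'])
E
```

```text
[[310.95380316   0.         280.87412234]
 [  0.         310.95380316 201.92370113]
 [  0.           0.           1.        ]] [0.55362646 0.12671067 0.45185012] [2.87577741e+00 8.11316186e-04 6.94665718e-02]
2.65 [0.5589487  0.0500128  0.27323769] [-3.14119703e+00 -2.47520611e-05  1.64180334e+00] 0.06012143563173713 [ 0.38412766  0.05939452 -1.23698388] [ 2.39701043e-02  2.83748996e-01  1.38521976e+00  6.15202326e-06
  1.47302025e+00 -4.70375186e-02]
```

View pics/w1.png

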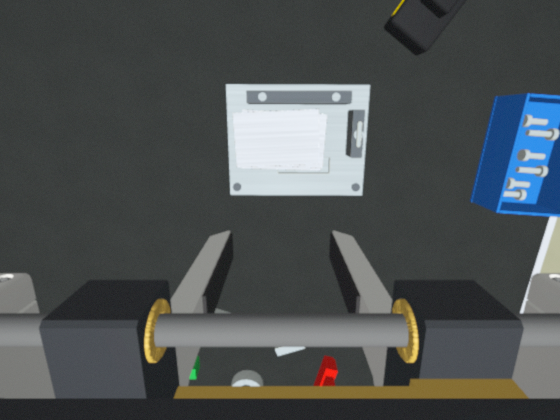

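The wrist view shows the jig with corners at (226,85), (370,85), (362,195) and (230,195). The side fence is at the top, the stop's inner face is near column 348, the plates span columns 234–326 and the pocket shows at (305,165).

```bash
python3 - <<'E'
from h import *
c=dict(np.load('pics/w1.npz'))
P=[p2w(c,u,v,.016) for u,v in[(226,85),(370,85),(362.5,195.5),(230,195.5)]]
for i in range(4):print(P[i],np.linalg.norm(P[i]-P[i-1]))
m=np.mean(P,0);y=np.arctan2(*(P[1]+P[2]-P[0]-P[3])[1::-1]);print('jig',m,y)
Ri=Rot.from_euler('z',-y).as_matrix()
for n,u,v,z in[('stop',348,110,.05),('stop',348,157,.05),('L',234,112,.04),('L',236,167,.022),('R',326,112,.04),('R',323,170,.022),('front',246,171,.022),('front',250,168,.04),('pockR',329,172,.016)]:print(n,1e3*(Ri@(p2w(c,u,v,z)-m)))
print('tcp',1e3*(Ri@(telemetry.get_obs()['ee_pos']-m)))
im=c['pixels'][75:205,215:385,::-1];cv2.imwrite('pics/c1.png',cv2.resize(im,None,fx=4.5,fy=4.5,interpolation=cv2.INTER_CUBIC))
E
```

```text
[0.47827899 0.16259619 0.016     ] 0.15009504477406918
[0.66756554 0.17575194 0.016     ] 0.18974317061564397
[0.67844365 0.02610901 0.016     ] 0.1500377961613457
[0.48752065 0.01278593 0.016     ] 0.19138729543495447
jig [0.57795221 0.09431077 0.016     ] 0.06953048548686228
stop [60.85296259 42.69303139 34.        ]
stop [ 64.14266392 -15.39325418  34.        ]
L [-82.00392258  40.47942933  24.        ]
L [-84.7590316  -32.70531895   6.        ]
R [35.06632062 40.47045639 24.        ]
R [ 36.33600134 -36.90213169   6.        ]
front [-71.02012332 -38.31614421   6.        ]
front [-63.51561873 -31.25111689  24.        ]
pockR [ 45.7433881 -40.7454528   0.       ]
tcp [-22.03517337 -42.87067256 257.23768715]
```

View pics/c1.png

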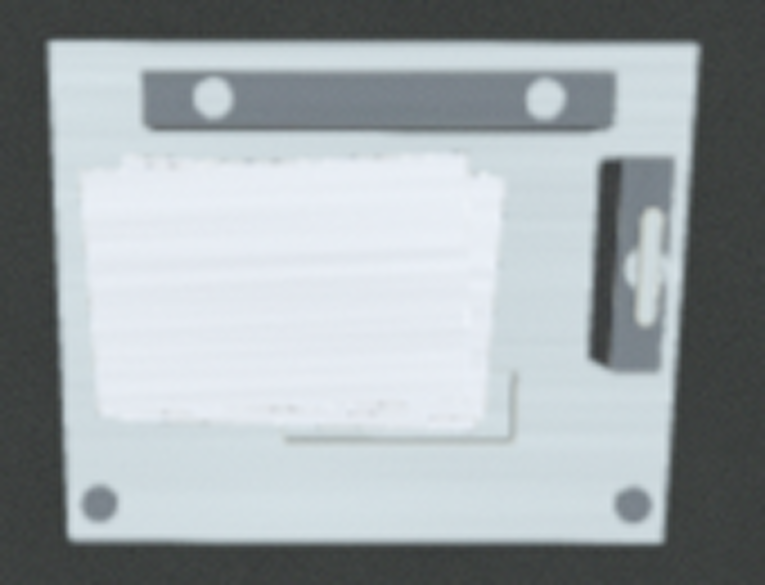

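>>> carry_out(
  plan=[
    [[-11,0,30,0,0,0,60],[-10,0,38,0,0,0,60],[0,0,38,0,0,0,60],[0,0,38,0,0,0,60],[0,0,36,0,0,0,60],[0,0,30,0,0,0,60],[0,0,20,0,0,0,60],[0,0,14,0,0,0,60],[0,0,6,0,0,0,60],[0,0,4,0,0,0,60],[0,0,0,0,0,0,60],[4,0,0,0,0,0,60],[4,0,0,0,0,0,60],[2,0,0,0,0,0,60],[0,0,0,0,0,0,60]],
  ],
)

```text
time_s: 3.9
ee_pos: [0.56, 0.0397, 0.0201]
eef_rot: [3.141, 0.0, 1.639]
force: [0.1, 0.0, -0.1]
grip_width: 0.0598
grip_force: 0.0
```

>>> carry_out(
  plan=[
    [[0,0,1.4,0,0,0,60],[1.2,0,0,0,0,0,60],[1.2,0,0,0,0,0,60],[1.2,0,0,0,0,0,60],[1.2,0,0,0,0,0,60],[1.2,0,0,0,0,0,60],[1.2,0,0,0,0,0,60],[1.2,0,0,0,0,0,60],[1.2,0,0,0,0,0,60],[1.2,0,0,0,0,0,60],[1.2,0,0,0,0,0,60],[1.2,0,0,0,0,0,60],[1.2,0,0,0,0,0,60],[1.2,0,0,0,0,0,60],[1.2,0,0,0,0,0,60],[1.2,0,0,0,0,0,60]],
  ],
)

```text
time_s: 5.23
ee_pos: [0.5585, 0.0571, 0.018]
eef_rot: [-3.142, 0.0, 1.638]
force: [-0.2, -2.0, 0.1]
grip_width: 0.0598
grip_force: 0.9
```

>>> carry_out(
  plan=[
    [[0.7,0,0,0,0,0,60],[0.7,0,0,0,0,0,60],[0.7,0,0,0,0,0,60],[0.7,0,0,0,0,0,60],[0.7,0,0,0,0,0,60],[0.7,0,0,0,0,0,60],[0.7,0,0,0,0,0,60],[0.7,0,0,0,0,0,60]],
  ],
)

```text
time_s: 5.9
ee_pos: [0.5581, 0.0626, 0.018]
eef_rot: [-3.141, 0.0, 1.638]
force: [0.4, -2.4, 1.3]
grip_width: 0.06
grip_force: 1.3
```

>>> carry_out(
  plan=[
    [[0.5,0,0,0,0,0,60],[0.5,0,0,0,0,0,60],[0.5,0,0,0,0,0,60],[0,0,0,0,0,0,60]],
  ],
)

```text
time_s: 6.23
ee_pos: [0.558, 0.0639, 0.018]
eef_rot: [-3.141, 0.0, 1.638]
force: [-0.7, -5.2, 0.4]
grip_width: 0.0602
grip_force: 2.2
```

>>> carry_out(
  plan=[
    [[0.4,0,0,0,0,0,60],[0.3,0,0,0,0,0,60],[0,0,0,0,0,0,60]],
  ],
)

```text
time_s: 6.48
ee_pos: [0.558, 0.064, 0.018]
eef_rot: [-3.141, 0.001, 1.638]
force: [-1.0, -9.9, 0.0]
grip_width: 0.06
grip_force: 4.8
```

>>> carry_out(
  plan=[
    [[-3,0,0,0,0,0,60],[-7,0,0,0,0,0,60],[0,0,-30,0,0,0,30],[0,0,-30,0,0,0,30],[18,-28,0,0,0,0,30],[18,-29,0,0,0,0,30],[19,-29,0,0,0,0,30],[0,0,0,0,0,0.12,30],[0,0,0,0,0,0.12,30],[0,0,0,0,0,0.12,30],[0,0,0,0,0,0.12,30],[0,0,0,0,0,0.12,30],[0,0,0,0,0,0.12,30],[0,0,0,0,0,0.12,30],[0,0,0,0,0,0.12,30],[0,0,0,0,0,0.12,30],[0,0,0,0,0,0.12,30],[0,0,0,0,0,0.12,30],[0,0,0,0,0,0.12,30],[0,0,0,0,0,0.12,30],[0,0,0,0,0,0,30]],
  ],
)

```text
invalid input at $.plan[0]: expected 1 to 20 rows
```

>>> carry_out(
  plan=[
    [[-3,0,0,0,0,0,60],[-7,0,0,0,0,0,60],[0,0,-30,0,0,0,30],[0,0,-30,0,0,0,30],[18,-28,0,0,0,0,30],[18,-29,0,0,0,0,30],[19,-29,0,0,0,0,30],[0,0,0,0,0,0.12,30],[0,0,0,0,0,0.12,30],[0,0,0,0,0,0.12,30],[0,0,0,0,0,0.12,30],[0,0,0,0,0,0.12,30],[0,0,0,0,0,0.12,30],[0,0,0,0,0,0.12,30],[0,0,0,0,0,0.12,30],[0,0,0,0,0,0.12,30],[0,0,0,0,0,0.12,30],[0,0,0,0,0,0.12,30],[0,0,0,0,0,0.12,30],[0,0,0,0,0,0.12,30]],
  ],
)

```text
time_s: 8.15
ee_pos: [0.4692, 0.1038, 0.0781]
eef_rot: [-3.141, -0.0, 0.072]
force: [0.2, 0.6, 0.7]
grip_width: 0.03
grip_force: 0.0
```

```bash
python3 - <<'E'
from h import *
c=snap('wrist','w2.png')
o=telemetry.get_obs();print(o['time_s'],o['ee_pos'],o['eef_rot'],o['grip_width'],o['force'],o['qpos'])
y=.07;m=np.array([.577,.0943,0]);print(1e3*(Rot.from_euler('z',-y).as_matrix()@(o['ee_pos']-m)))
E
```

```text
8.2 [0.46921075 0.10383995 0.07807121] [-3.14113620e+00 -6.86349217e-05  6.25083009e-02] 0.030141249681333186 [-0.64866009  0.38108019  0.4086263 ] [1.41308951e-01 3.01033961e-01 1.84456053e+00 5.35764237e-04
 9.95893873e-01 1.64930566e+00]
[-106.85802532   17.05567477   78.07121279]
```

View pics/w2.png

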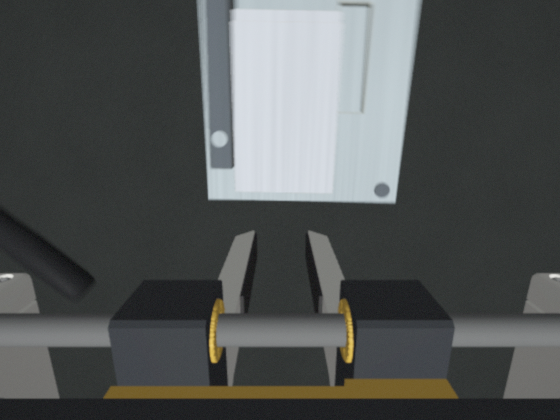

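The plates now lie against the fence, with straight edges at columns 235–340. Next I'll push along +x.

>>> carry_out(
  plan=[
    [[0,1,25,0,0,-0.0075,30],[0,1,22,0,0,0,30],[0,0,9,0,0,0,30],[0,0,4,0,0,0,30],[4,0,0,0,0,0,30],[3,0,0,0,0,0,30],[1.8,0,0,0,0,0,30],[1.8,0,0,0,0,0,30],[1.8,0,0,0,0,0,30],[1.8,0,0,0,0,0,30],[1.8,0,0,0,0,0,30],[1.8,0,0,0,0,0,30],[1.8,0,0,0,0,0,30],[1.8,0,0,0,0,0,30],[1.8,0,0,0,0,0,30],[1.8,0,0,0,0,0,30],[1.8,0,0,0,0,0,30],[1.8,0,0,0,0,0,30]],
  ],
)

```text
time_s: 9.7
ee_pos: [0.4979, 0.1043, 0.018]
eef_rot: [3.142, 0.0, 0.085]
force: [-0.9, -0.4, 0.2]
grip_width: 0.0302
grip_force: 0.7
```

>>> carry_out(
  plan=[
    [[1,0,0,0,0,0.008,30],[1,0,0,0,0,0.007,30],[1.5,0,0,0,0,0,30],[1.5,0,0,0,0,0,30],[1.5,0,0,0,0,0,30],[1.5,0,0,0,0,0,30],[1.5,0,0,0,0,0,30],[1.5,0,0,0,0,0,30],[1.5,0,0,0,0,0,30],[1.5,0,0,0,0,0,30],[1.5,0,0,0,0,0,30],[1.5,0,0,0,0,0,30],[1.5,0,0,0,0,0,30]],
  ],
)

```text
time_s: 10.78
ee_pos: [0.5164, 0.1057, 0.018]
eef_rot: [3.142, 0.0, 0.07]
force: [-1.3, -0.3, -1.9]
grip_width: 0.0304
grip_force: 0.6
```

>>> carry_out(
  plan=[
    [[0.7,0,0,0,0,0,30],[0.7,0,0,0,0,0,30],[0.7,0,0,0,0,0,30],[0.7,0,0,0,0,0,30],[0.7,0,0,0,0,0,30],[0.7,0,0,0,0,0,30],[0.7,0,0,0,0,0,30]],
  ],
)

```text
time_s: 11.37
ee_pos: [0.5212, 0.106, 0.018]
eef_rot: [3.142, 0.0, 0.07]
force: [-0.9, -0.5, -1.2]
grip_width: 0.0298
grip_force: 0.6
```

>>> carry_out(
  plan=[
    [[0.6,0,0,0,0,0,30],[0.6,0,0,0,0,0,30],[0.6,0,0,0,0,0,30],[0.6,0,0,0,0,0,30],[0.6,0,0,0,0,0,30]],
  ],
)

```text
time_s: 11.78
ee_pos: [0.5242, 0.1062, 0.018]
eef_rot: [3.142, 0.0, 0.07]
force: [-2.5, -0.3, 0.7]
grip_width: 0.0301
grip_force: 1.1
```

>>> carry_out(
  plan=[
    [[0.5,0,0,0,0,0,30],[0.5,0,0,0,0,0,30],[0.5,0,0,0,0,0,30],[0,0,0,0,0,0,30]],
  ],
)

```text
time_s: 12.12
ee_pos: [0.5245, 0.1063, 0.0177]
eef_rot: [3.142, 0.003, 0.07]
force: [-10.3, -1.6, 3.7]
grip_width: 0.0301
grip_force: 5.0
```

>>> carry_out(
  plan=[
    [[-3,0,0,0,0,0,30],[-7,0,0,0,0,0,30],[0,0,-30,0,0,0,30],[0,0,-30,0,0,0,60],[24,20,0,0,0,0,60],[24,20,0,0,0,0,60],[25,20,0,0,0,0,60],[0,0,0,0,0,-0.121,60],[0,0,0,0,0,-0.121,60],[0,0,0,0,0,-0.121,60],[0,0,0,0,0,-0.121,60],[0,0,0,0,0,-0.121,60],[0,0,0,0,0,-0.121,60],[0,0,0,0,0,-0.121,60],[0,0,0,0,0,-0.121,60],[0,0,0,0,0,-0.121,60],[0,0,0,0,0,-0.121,60],[0,0,0,0,0,-0.121,60],[0,0,0,0,0,-0.121,60],[0,0,0,0,0,-0.119,60]],
  ],
)

```text
time_s: 13.78
ee_pos: [0.5926, 0.051, 0.0781]
eef_rot: [3.141, 0.0, 1.647]
force: [-0.7, 0.3, 0.3]
grip_width: 0.0599
grip_force: 0.0
```

>>> carry_out(
  plan=[
    [[0,0,25,0,0,0,60],[0,0,22,0,0,0,60],[0,0,9,0,0,0,60],[0,0,3,0,0,0,60],[4,0,0,0,0,0,60],[3,0,0,0,0,0,60],[0,0,0,0,0,0,60]],
  ],
)

```text
time_s: 14.37
ee_pos: [0.5929, 0.0586, 0.0203]
eef_rot: [3.14, -0.0, 1.642]
force: [-0.5, -0.4, 0.4]
grip_width: 0.0598
grip_force: 0.0
```

>>> carry_out(
  plan=[
    [[1,0,1.5,0,0,0,60],[1,0,0,0,0,0,60],[1,0,0,0,0,0,60],[0.8,0,0,0,0,0,60],[0.7,0,0,0,0,0,60],[0.7,0,0,0,0,0,60],[0.7,0,0,0,0,0,60],[0.7,0,0,0,0,0,60],[0.6,0,0,0,0,0,60],[0.5,0,0,0,0,0,60],[0,0,0,0,0,0,60]],
  ],
)

```text
time_s: 15.28
ee_pos: [0.5917, 0.0657, 0.0175]
eef_rot: [-3.142, -0.0, 1.641]
force: [-0.3, 0.1, -0.2]
grip_width: 0.0603
grip_force: 0.0
```

>>> carry_out(
  plan=[
    [[0.5,0,0,0,0,0,60],[0.5,0,0,0,0,0,60],[0.5,0,0,0,0,0,60],[0,0,0,0,0,0,60]],
  ],
)

```text
time_s: 15.62
ee_pos: [0.5917, 0.0662, 0.0176]
eef_rot: [-3.142, 0.001, 1.641]
force: [-0.5, -7.4, 1.1]
grip_width: 0.0601
grip_force: 3.6
```

>>> carry_out(
  plan=[
    [[-3,0,0,0,0,0,60],[-7,0,0,0,0,0,60],[0,0,-30,0,0,0,45],[-20,0,-38,0,0,0,45],[-20,-10,-34,0,0,0,45],[-20,-10,-34,0,0,0,45],[-20,-10,-34,0,0,0,45],[-34,-10,-10,0,0,0,45],[-34,-10,0,0,0,0,45],[-34,-10,0,0,0,0,45],[-34,-10,0,0,0,0,45],[-34,-14,0,0,0,0,45],[-34,-14,0,0,0,0,45],[0,0,0,0,0,0.112,45],[0,0,0,0,0,0.112,45],[0,0,0,0,0,0.112,45],[0,0,0,0,0,0.112,45],[0,0,0,0,0,0.112,45],[0,0,0,0,0,0.112,45],[0,0,0,0,0,0.112,45]],
  ],
)

```text
time_s: 17.28
ee_pos: [0.5143, -0.2328, 0.1964]
eef_rot: [-3.142, -0.0, 0.852]
force: [-0.7, -0.2, 0.2]
grip_width: 0.0454
grip_force: 0.0
```

>>> carry_out(
  plan=[
    [[0,0,0,0,0,0.112,45],[0,0,0,0,0,0.112,45],[0,0,0,0,0,0.112,45],[0,0,0,0,0,0.106,45],[0,0,0,0,0,0,45],[0,0,0,0,0,0,45]],
  ],
)

```text
time_s: 17.78
ee_pos: [0.5144, -0.2327, 0.1964]
eef_rot: [-3.141, -0.0, 0.419]
force: [0.5, -0.6, 0.4]
grip_width: 0.0447
grip_force: 0.0
```

```bash
python3 - <<'E'
from h import *
c=snap('wrist','w3.png')
o=telemetry.get_obs();print(o['time_s'],o['ee_pos'],o['eef_rot'],o['grip_width'],o['force'],o['qpos'])
E
```

```text
17.8333 [ 0.51442228 -0.23264818  0.19643962] [-3.14156096e+00 -7.91045511e-05  4.19090707e-01] 0.04512408501364648 [ 1.03211438  0.14427419 -0.3669457 ] [-4.89635870e-01  3.39526285e-01  1.49018002e+00  8.47003123e-05
  1.31186272e+00  6.62048062e-01]
```

View pics/w3.png

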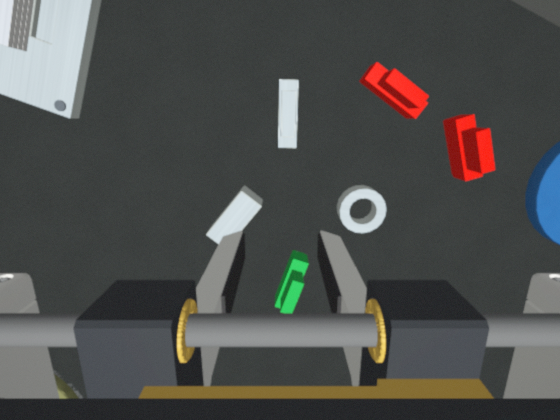

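The keeper is at (288,113), almost lined up with the tool. I'll take one enlarged crop to find the rib.

```bash
python3 - <<'E'
from h import *
c=dict(np.load('pics/w3.npz'))
im=c['pixels'][70:160,258:318,::-1].astype(float)
im=np.clip((im-120)*1.9,0,255).astype(np.uint8)
cv2.imwrite('pics/c3.png',cv2.resize(im,None,fx=6,fy=6,interpolation=cv2.INTER_CUBIC))
E
```

```text
(no output)
```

View pics/c3.png

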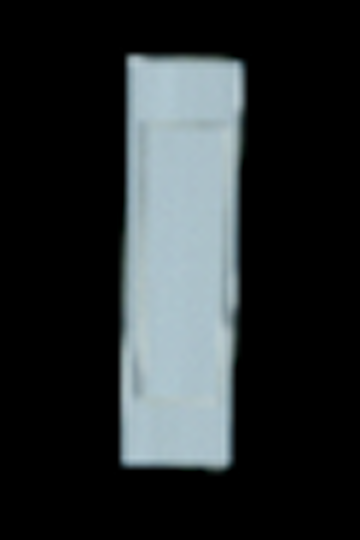

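```bash
python3 - <<'E'
from h import *
c=dict(np.load('pics/w3.npz'))
def f(pts,z):
    Q=[p2w(c,(x+.5)/6-.5+258,(y+.5)/6-.5+70,z) for x,y in pts]
    print([round(1e3*np.linalg.norm(Q[i]-Q[i-1]),1) for i in range(4)])
    m=np.mean(Q,0);a=np.arctan2(*(Q[0]+Q[1]-Q[2]-Q[3])[1::-1]);print(m,a);return m,a
m,a=f([(127,57),(243,62),(230,468),(121,465)],.032)
m2,_=f([(143,125),(235,123),(222,400),(137,400)],.060)
o=telemetry.get_obs();y=o['eef_rot'][2]
R=Rot.from_euler('xyz',o['eef_rot']).as_matrix()
for q in(m,m2):print(1e3*R.T@(q-o['ee_pos']), 'turn',-(a-y))
E
```

```text
[np.float64(69.4), np.float64(20.0), np.float64(69.2), np.float64(19.8)]
[ 0.58966294 -0.20643179  0.032     ] 0.3989431803734834
[np.float64(43.0), np.float64(14.7), np.float64(43.3), np.float64(14.1)]
[ 0.5900599  -0.20634299  0.06      ] 0.3880311899053232
[ 79.3845129    6.67528312 164.44569078] turn 0.020147526694509144
[ 79.78547012   6.75482208 136.44571988] turn 0.020147526694509144
```

>>> carry_out(
  plan=[
    [[27,2,0,0,0,0,45],[27,2,0,0,0,0,45],[25.5,2.7,0,0,0,0.022,45],[0,0,35,0,0,0,45],[0,0,38,0,0,0,40],[0,0,36,0,0,0,36],[0,0,28,0,0,0,36],[0,0,16,0,0,0,36],[0,0,7,0,0,0,36],[0,0,2,0,0,0,36],[0,0,0,0,0,0,36],[0,0,0,0,0,0,5],[0,0,0,0,0,0,5],[0,0,0,0,0,0,5],[0,0,0,0,0,0,5],[0,0,0,0,0,0,5]],
  ],
  squeeze=40,
)

```text
time_s: 19.17
ee_pos: [0.5903, -0.2067, 0.0352]
eef_rot: [3.141, -0.001, 0.393]
force: [-0.9, 0.7, 6.3]
grip_width: 0.0141
grip_force: 40.0
```

>>> carry_out(
  plan=[
    [[0,0,-10,0,0,0,5],[0,0,-25,0,0,0,5],[0,0,-30,0,0,0,5],[0,0,-25,0,0,0,5],[3,-34,0,0,0,0,5],[3,-34,0,0,0,0,5],[3,-34,0,0,0,0,5],[3,-34,0,0,0,0,5],[3,-34,0,0,0,0,5],[3,-34,0,0,0,0,5],[4,-35,0,0,0,0,5],[4,-35,0,0,0,0,5],[0,0,0,0,0,0.108,5],[0,0,0,0,0,0.108,5],[0,0,0,0,0,0.108,5],[0,0,0,0,0,0,5],[0,0,0,0,0,0,5]],
  ],
)

```text
time_s: 20.58
ee_pos: [0.5089, 0.0565, 0.1248]
eef_rot: [-3.142, -0.0, 0.073]
force: [-0.8, -0.3, -2.9]
grip_width: 0.0135
grip_force: 40.0
```

```bash
python3 - <<'E'
from h import *
c=snap('wrist','w4.png')
o=telemetry.get_obs();print(o['time_s'],o['ee_pos'],o['eef_rot'],o['grip_width'],o['force'],c['origin'],c['rotation'])
J=lambda x,y,z:np.array([.577,.0933,z])+Rot.from_euler('z',.07).as_matrix()@np.array([x,y,0])/1e3
for p in[(46,-43),(46,-21),(-26,-43),(-26,-21),(95,75),(95,-75),(-95,75),(-95,-75)]:print(p,w2p(c,J(*p,.016)))
E
```

```text
20.6333 [0.50892839 0.05642001 0.12467096] [ 3.14157672e+00 -6.83914652e-05  7.30562954e-02] 0.013739473418366753 [-0.21599047  0.40777668 -2.04919597] [0.5851273  0.06247453 0.30340457] [ 2.87522020e+00  3.16185828e-04 -1.49916883e+00]
(46, -43) [294.67453153  68.70502653]
(46, -21) [269.02662782  68.6612661 ]
(-26, -43) [293.63142829 153.14869512]
(-26, -21) [269.68508291 153.10864023]
(95, 75) [150.91021462   3.77471624]
(95, -75) [334.67424503   4.09297033]
(-95, 75) [171.98756754 223.989879  ]
(-95, -75) [325.50209529 224.24233453]
```

View pics/w4.png

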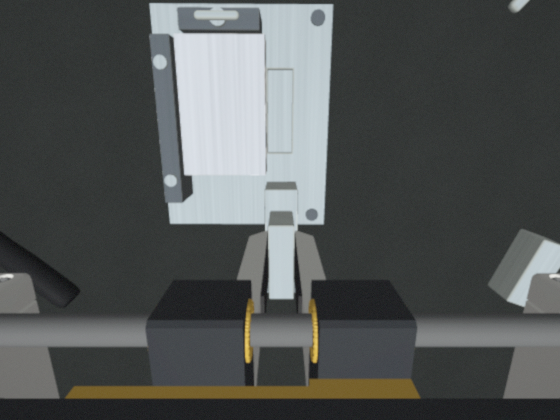

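Plates sit square against both fences. The pocket (268–293, 69–153) matches my prediction. A quick subpixel check of the edges comes next.

```bash
python3 - <<'E'
from h import *
c=dict(np.load('pics/w4.npz'));g=cv2.cvtColor(c['pixels'],cv2.COLOR_RGB2GRAY).astype(int)
for r in(85,110,135):print(r,'R',g[r,286:300],'L',g[r,260:274],'jigR',g[r,322:336])
for q in(280,):print('T',g[62:75,q],'B',g[146:160,q])
print('jigT',g[0:10,295],'jigB',g[216:232,240])
print('plateB',g[168:182,220])
for r in (85,110,135):
  v=r
  y=[Rot.from_euler('z',-.07).as_matrix()@(p2w(c,u,v,z)-[.577,.0933,0])*1e3 for u,z in((293,.016),(266,.04))];print(y)
E
```

```text
85 R [203 200 201 200 197 197 183 187 198 200 199 198 196 198] L [216 218 217 215 200 160 169 183 192 200 201 201 198 198] jigR [199 200 201 201 202 201 197 158  88  56  55  54  55  55]
110 R [203 202 202 201 199 189 188 194 200 201 201 199 197 198] L [216 218 218 218 219 194 172 169 188 202 203 201 200 200] jigR [201 201 202 203 202 197 153  81  52  55  52  54  53  55]
135 R [205 203 201 202 200 189 189 198 202 202 201 201 201 201] L [215 218 218 217 214 172 136 165 192 202 204 203 202 202] jigR [203 202 204 203 200 157  76  57  56  58  54  57  55  59]
T [199 199 199 198 198 191 169 147 177 194 197 197 197] B [200 200 200 200 199 190 173 182 199 203 203 203 204 204]
jigT [ 55  51  58 100 171 195 198 199 198 198] jigB [203 203 203 204 204 204 201 175 116  63  56  57  55  56  56  55]
plateB [220 220 220 220 221 219 216 208 204 203 203 202 203 203]
[array([ 32.85774462, -41.71991875,  16.        ]), array([ 30.57654448, -19.34988561,  40.        ])]
[array([ 12.02222108, -41.96770663,  16.        ]), array([ 11.47971141, -19.14050909,  40.        ])]
[array([ -9.67672804, -42.22576285,  16.        ]), array([ -8.40851705, -18.92245577,  40.        ])]
```

>>> carry_out(
  plan=[
    [[20,0,0,0,0,0.003,5],[25,0,0,0,0,0,5],[22,0,0,0,0,0,5],[10,0,0,0,0,0,5],[4,0,0,0,0,0,5],[0,0,25,0,0,0,5],[0,0,22,0,0,0,5],[0,0,12,0,0,0,5],[0,0,6,0,0,0,5],[0,0,3,0,0,0,5],[0,0,0,0,0,0,5],[0,0,0,0,0,0,5]],
  ],
)

```text
time_s: 21.63
ee_pos: [0.5902, 0.0619, 0.0575]
eef_rot: [3.142, -0.001, 0.067]
force: [-0.6, 0.2, -2.1]
grip_width: 0.014
grip_force: 40.0
```

>>> carry_out(
  plan=[
    [[0,0,2,0,0,0,5],[0,0,2,0,0,0,5],[0,0,1.5,0,0,0,5],[0,0,1,0,0,0,5],[0,0,1,0,0,0,5],[0,0,1,0,0,0,5],[0,0,0.8,0,0,0,5],[0,0,0,0,0,0,5]],
  ],
)

```text
time_s: 22.3
ee_pos: [0.5897, 0.0619, 0.0469]
eef_rot: [-3.142, 0.0, 0.066]
force: [0.2, -0.7, -2.4]
grip_width: 0.0139
grip_force: 40.0
```

>>> carry_out(
  plan=[
    [[0,0,0.7,0,0,0,5],[0,0,0.7,0,0,0,5],[0,0,0.7,0,0,0,5],[0,0,0.7,0,0,0,5],[0,0,0.4,0,0,0,5],[0,0,0,0,0,0,5]],
  ],
)

```text
time_s: 22.8
ee_pos: [0.5901, 0.062, 0.0451]
eef_rot: [3.142, -0.001, 0.066]
force: [-3.2, -0.7, 8.9]
grip_width: 0.0142
grip_force: 40.0
```

>>> carry_out(
  plan=[
    [[-0.5,0,0,0,0,0,5],[-0.5,0,0,0,0,0,5],[0,0,0.4,0,0,0,5],[0,0,0.4,0,0,0,5],[0,0,0,0,0,0,5]],
  ],
)

```text
time_s: 23.22
ee_pos: [0.5899, 0.0619, 0.045]
eef_rot: [3.142, -0.003, 0.066]
force: [-2.0, 0.8, 13.4]
grip_width: 0.0136
grip_force: 40.0
```

```bash
python3 - <<'E'
from h import *
o=telemetry.get_obs();print(o['ee_pos'],o['eef_rot'],o['force'],o['moment'])
c=snap('wrist','w5.png')
g=cv2.resize(c['pixels'][130:310,200:360,::-1],None,fx=3.3,fy=3.3,interpolation=cv2.INTER_CUBIC);cv2.imwrite('pics/c5.png',g)
E
```

```text
[0.58994878 0.0619459  0.04501008] [ 3.14151712 -0.00336143  0.0663596 ] [-2.02311004  0.77733303 13.39379806] [-0.10817583  0.54936462 -0.00782443]
```

>>> carry_out(
  plan=[
    [[-0.6,0,0,0,0,0,5],[-0.6,0,0,0,0,0,5],[0,0,0,0,0,0,5]],
  ],
)

```text
time_s: 23.52
ee_pos: [0.5893, 0.0619, 0.0451]
eef_rot: [3.141, -0.005, 0.066]
force: [2.7, 1.3, 9.1]
grip_width: 0.0136
grip_force: 40.0
```

```bash
python3 - <<'E'
from h import *
o=telemetry.get_obs();print(o['ee_pos'],o['eef_rot'],o['force'],o['moment'])
E
```

```text
[0.58933482 0.06188551 0.04505975] [ 3.14147047 -0.00507896  0.06638987] [2.73777019 1.27852079 9.13793253] [ 0.032      -0.43439315  0.00539208]
```

>>> carry_out(
  plan=[
    [[0.5,-0.5,0,0,0,0,5],[0,-0.5,0,0,0,0,5],[0,-0.3,0,0,0,0,5],[0,0,0,0,0,0,5]],
  ],
)

```text
time_s: 23.85
ee_pos: [0.5888, 0.0631, 0.0436]
eef_rot: [3.142, -0.002, 0.066]
force: [4.9, -0.3, -0.4]
grip_width: 0.0141
grip_force: 40.0
```

```bash
python3 - <<'E'
from h import *
o=telemetry.get_obs();print(o['ee_pos'],o['eef_rot'],o['force'],o['moment'])
E
```

```text
[0.58879715 0.06309134 0.04362966] [ 3.14154689e+00 -2.32849894e-03  6.61852600e-02] [ 4.94091254 -0.33486704 -0.41422743] [-0.03431091 -0.90150476  0.04916171]
```

>>> carry_out(
  plan=[
    [[0.7,0,0,0,0,0,5],[0,0,0.4,0,0,0,5],[0,0,0.4,0,0,0,5],[0,0,0.4,0,0,0,5],[0,0,0,0,0,0,5]],
  ],
)

```text
time_s: 24.27
ee_pos: [0.5891, 0.0632, 0.0432]
eef_rot: [3.142, -0.001, 0.066]
force: [-4.4, -0.5, 14.1]
grip_width: 0.0137
grip_force: 40.0
```

>>> carry_out(
  plan=[
    [[0.3,0,-0.6,0,0,0,5],[0,0,0,0,0,0,24],[0,0,0,0,0,0,24],[0,0,0,0,0,0,24],[0,0,-5,0,0,0,24],[0,0,-20,0,0,0,24],[0,0,-30,0,0,0,24],[-35,0,-15,0,0,0,24],[-35,0,0,0,0,0,24],[-15,0,0,0,0,0,24],[0,0,0,0,0,0,24],[0,0,0,0,0,0,24]],
  ],
)

```text
time_s: 25.27
ee_pos: [0.5044, 0.0576, 0.1132]
eef_rot: [-3.142, -0.001, 0.066]
force: [0.6, -0.7, 0.7]
grip_width: 0.0237
grip_force: 0.0
```

```bash
python3 - <<'E'
from h import *
o=telemetry.get_obs();print(o['time_s'],o['ee_pos'],o['grip_width'],o['force'])
c=snap('wrist','w6.png')
cv2.imwrite('pics/c6.png',cv2.resize(c['pixels'][0:230,140:350,::-1],None,fx=2.6,fy=2.6,interpolation=cv2.INTER_CUBIC))
E
```

```text
25.2667 [0.50437054 0.05755828 0.1132377 ] 0.023699763722657023 [ 0.55681845 -0.65831204  0.68181334]
```

View pics/c6.png

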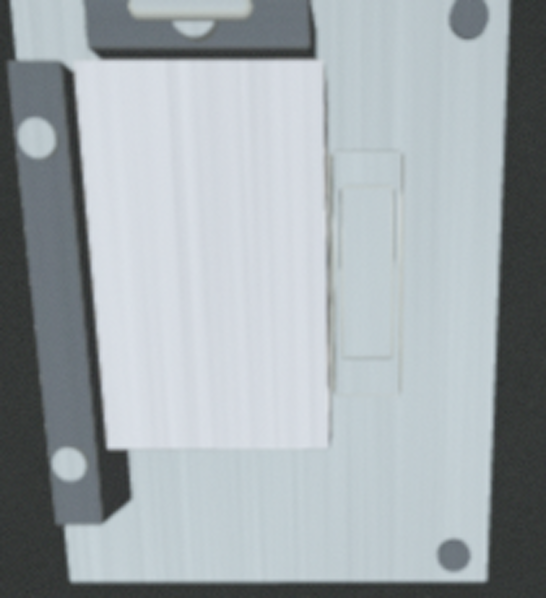

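The keeper sits in the pocket, upright and in line, and the plates look square. There is plenty of time left, so I'll do one gentle confirming tap along x.

>>> carry_out(
  plan=[
    [[5,-23,0,0,0,0,30],[4,-23,0,0,0,0,30],[0,0,35,0,0,0,30],[0,0,32,0,0,0,30],[0,0,18,0,0,0,30],[0,0,9,0,0,0,30],[0,0,0,0,0,-0.004,30],[2,0,0,0,0,0,30],[1.5,0,0,0,0,0,30],[1,0,0,0,0,0,30],[0,0,0,0,0,0,30]],
  ],
)

```text
time_s: 26.23
ee_pos: [0.5152, 0.1043, 0.0189]
eef_rot: [-3.142, -0.001, 0.07]
force: [-1.0, 0.6, -0.1]
grip_width: 0.0295
grip_force: 0.0
```

>>> carry_out(
  plan=[
    [[1,0,0,0,0,0,30],[1,0,0,0,0,0,30],[1,0,0,0,0,0,30],[0.8,0,0,0,0,0,30],[0.7,0,0,0,0,0,30],[0.7,0,0,0,0,0,30],[0.7,0,0,0,0,0,30],[0.7,0,0,0,0,0,30],[0.7,0,0,0,0,0,30],[0.6,0,0,0,0,0,30],[0.6,0,0,0,0,0,30],[0,0,0,0,0,0,30]],
  ],
)

```text
time_s: 27.23
ee_pos: [0.5232, 0.1049, 0.0185]
eef_rot: [3.142, -0.0, 0.07]
force: [0.6, -0.4, -1.2]
grip_width: 0.0303
grip_force: 0.0
```

>>> carry_out(
  plan=[
    [[0.6,0,0,0,0,0,30],[0.6,0,0,0,0,0,30],[0.5,0,0,0,0,0,30],[0.4,0,0,0,0,0,30],[0,0,0,0,0,0,30]],
  ],
)

```text
time_s: 27.65
ee_pos: [0.5246, 0.105, 0.0183]
eef_rot: [3.141, 0.002, 0.07]
force: [-4.1, -0.5, 2.5]
grip_width: 0.0301
grip_force: 2.6
```

Contact comes at the same place as before, so the stack hasn't moved off the stop. I'll back away and hand in.

>>> carry_out(
  plan=[
    [[-3,0,0,0,0,0,30],[-8,0,0,0,0,0,30],[-10,0,-20,0,0,0,30],[0,0,-35,0,0,0,30],[0,0,-35,0,0,0,30],[0,0,0,0,0,0,30],[0,0,0,0,0,0,30],[0,0,0,0,0,0,30]],
  ],
)

```text
time_s: 28.32
ee_pos: [0.5037, 0.1036, 0.108]
eef_rot: [-3.142, 0.0, 0.07]
force: [0.1, -0.3, -1.0]
grip_width: 0.0299
grip_force: 0.0
```

```bash
python3 -c "
from h import *
print(ctrl.hand_in())"
```

```text
the job is handed in; nothing more can be done
None
```

I handed the job in at about 28 s: by touch and camera, all four plates are tight against the side fence and end stop, the keeper is pressed home in the pocket, and everything is released; the hand-in call returned no verdict.

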